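# Pin and brake a mobile-shelf wheel box

## Robot

A 7-joint arm with a two-finger parallel gripper is mounted at the origin on the work surface. World frame = base frame: x ahead of the robot, y to its left, z up, the work surface at z = 0. Lengths are in m, angles in rad, forces in N, time in s.
With the tool pointing down it reaches from about 0.425 to 0.925 m from the base axis. Payload 6.8 kg.
Tool frame: the origin (TCP) lies on the centre line of the jaws, within the pads' length; the fingertips stand 19 mm ahead of it and the grasp point (between the pads) is the TCP (tcp_to_tips is the distance from the TCP to the fingertips, in m); x points along the fingers, y is the direction in which the jaws open and shut, and the axes are right-handed (so a half turn about x gives the same grasp; the last joint's range is limited). The gripper opens to 85 mm and grips with 20 to 120 N. Pads are 22 mm wide; open, the fingers measure 114 mm over their backs; the gripper's body (76 mm by 85 mm) begins 54 mm behind the grasp point. The pads swing forward as they close: fully open they stand 13 mm farther back than shut.
Start: joints at [-0.108, 0.477, 0.022, 1.555, -0.011, 1.109, -0.083], TCP at [0.675, 0, 0.25] pointing down, gripper open.
Joint ranges: [-2.96, 2.96], [-0.34, 2.1], [-1.41, 1.46], [0.24, 2.44], [-1.37, 4.51], [0.17, 1.92], [-2.96, 2.96]. Speed limits (rad/s): [2.39, 2.39, 3.14, 3.14, 3.14, 3.14, 3.14].

## Interface

Orientations are given as a unit quaternion [w, x, y, z].
In Python, from station import get_obs, read_camera, hand_in, spot_in, cut_out, tcp_to_tips gives the robot as it stands.
- The arm moves only by the shell command python3 -m jog 'ROWS' [FORCE]. ROWS is JSON, a list of rows, each an object of numbers: "gripper": the closure, from 0 (fully open) to 1 (shut); "dx", "dy", "dz": the shift along the world's x, y, z in m; "rx", "ry", "rz": the turn, a rotation vector about the world's x, y, z in degrees. In form: [{"gripper": .., "dx": .., "dy": .., "dz": .., "rx": .., "ry": .., "rz": ..}, ...]. A call has 1 to 10 rows; each row is the pose to reach, as a shift and turn from the pose commanded when the call began; what a row does not reach only later rows make up. A row lasts 1/10 s, in which the tool goes at most 50 mm and 8.59 degrees, less where a joint would pass 70% of its speed; a pose out of reach is approached as far as the arm can. A call with a gripper value outside its range is refused whole. The fingers move at their own pace and stop on an object; FORCE is the grip in N (left out, the last holds). Time passes only in rows, so rows that repeat a pose let the fingers close. It gives the time, the measured TCP pose, the force and the opening at its end, in the units of the state.
- get_obs(): the state, without advancing time (a new reading comes with each control period).
- read_camera(name): name is "scene" or "side" or "wrist"; returns a dict with "pixels" (400x640x3 uint8, blue, green, red), "range_z" (400x640 float32, m along the optical axis (not along the pixel's ray), 0 where there is no reading), "camera_matrix" (3x3 intrinsics, pixels), "cam_to_world" (4x4, takes a point from camera to world coordinates). Camera axes: x right, y down, z forward; pixel columns grow to the right and rows downward; lengths in m; the calibration is good to about 2 mm. A picture is of the moment at which its call begins.
- hand_in(): hands the job in, once; it reports no verdict.
Trained networks look in the newest picture that a camera, given by its name, has taken for a name from the list of things; names that differ only in an ending like _2 or _b are one class to them, and where a whole thing is asked for, a point or a joint stands for the part that bears it (a point fixed in the world has none). Each returns a list of dicts, best first, with "conf" (0 to 1); they miss things now and then, are a little off and sometimes report something else, mostly with a low value. They report only what shows in the picture. A call takes as long as a camera call. They do not tell look-alikes from the thing itself.
- spot_in(camera, label): "box" ([centre column, centre row, width, height] in pixels, round what is visible of it).
- cut_out(camera, label): "mask" (400x640 bool, what is visible of it) and "box" ([centre column, centre row, width, height] in pixels, round what is visible of it).
The state is a dict: "t": time; "q": joint angles; "joint_vel": joint speeds; "joint_torque": joint torques, N m; "eef_pos": TCP position; "tool_rot": TCP orientation; "contact_force": force on the tool from outside, world axes, zero at the start; "torque": the same for the moment, N m; "gripper_width": opening from 0.0 (shut) to 1.0 (fully open).
Only numpy, scipy, OpenCV 4.12 (cv2) and the standard library are available. Lean on these libraries where they do the work, as an engineer would, in place of code of your own. Each camera call takes 0.05 s, during which the arm holds its last target. There are 200 camera calls.

## Task

Secure the mobile-shelving wheel box on the desk. First turn the red brake knob on its cover clockwise to its end stop; then lift the mallet out of its rest by the head, stand it on its face on the green mat and let go, take it again by the handle, reach the head in under the cover and knock (brisk blows, not a slow press, and never with the fingers) the orange-headed spring pin down until it is fully home. Finally stand the mallet upright on its face on the green mat again and let go, leaving the clip box, stapler and mug where they are.

Things in the scene. Friction and masses are not known exactly. Their poses are not given: they have to be found in the camera images.
- carriage: Cream steel wheel box fixed to the desk, yawed up to 0.2 rad. Origin on the desk under its middle, x pointing away from the robot, z up. Base plate 160 x 200 x 6 mm. A side plate at y = -97 mm and two posts at y = 97 mm (6 mm thick, x = -60 to 60) carry a cover. Open at both x ends. A wheel inside fills y = -97 to -64 mm. A blue block 50 x 50 mm at x = 0, y = 25, top z = 38 mm, carries the pin.
- cover_edge (a point): Lower near edge of the cover, in line with the pin: carriage x = -60, y = 25, z = 174 mm (axes as the carriage). The cover, 120 x 200 mm, z = 174 to 180 mm, has a 50 x 30 mm sight window over the pin. The upright mallet head (72 mm tall) passes under it, in along carriage +x, with the gripper on the handle outside; a gripper does not fit under it.
- pin: Spring pin. Origin: centre of the top of its orange head (22 mm across, 6 mm thick), at carriage x = 0, y = 25 mm; z = 62 mm fully up, 44 mm fully home (head down on the blue block, a hard stop). Starts 0 to 4 mm in. Moves straight down; needs 9 N at the top to 11 N at the bottom (friction 8.5 N, spring 150 N/m) and stays where it is driven; the mallet's weight alone does not move it.
- brake (a joint): Angle of the red brake knob, rad: grows clockwise seen from above; 2.2 = end stop, brake fully on. Starts at 0.9 to 1.4. Turning friction 0.06 N m.
- brake_grip (a point): On the upright axis of the red brake knob, in its grip: carriage x = 0, y = -45, z = 217 mm. The grip is an upright bar 49 mm long, 14 mm thick, z = 192 to 224 mm, standing on a 52 mm disc (z = 186 to 194). The bar runs along this point's x axis: close the fingers along its y axis. The point turns with the knob.
- mallet: Soft-faced mallet, 0.36 to 0.54 kg. Origin: centre of its lower face; z up the head to the other, equal face. Head 56 (x) x 50 (y) x 72 (z) mm, black, yellow faces. Handle towards -x from the head, axis at z = 36 mm, x = -28 to -215 mm: 18 mm wide wood, from x = -105 a black grip 20 mm wide (y), 26 mm tall (z). Centre of mass about 15 mm from the head's middle towards the handle.
- handle_grip (a point): Point on the axis of the mallet's handle, 125 mm from the head's middle, in the black grip; axes as the mallet's.
- rest: Grey tool rest fixed to the desk. The mallet starts in it, standing on a face on its 4 mm base plate, origin over the rest's origin, axes parallel (within 3 mm). Two cheeks, 80 mm high, 34 mm apart, 40 mm thick, shroud the handle from x = -48 to -213 mm: only the head can be gripped, from above, across y. Lift straight up 70 mm or more to clear them.
- mat: Green square mat fixed to the desk, 170 x 170 x 4 mm; origin at the centre of its underside. The mallet is stood here. The rest and the mat swap sides of the desk.
- clip_box: Bystander: cardboard box 70 x 50 x 38 mm, origin under its centre.
- stapler: Bystander: red and black stapler 130 x 36 x 38 mm, origin under its centre.
- mug: Bystander: blue mug 80 mm across, 90 mm tall, origin under its centre.
Mind the look-alikes: they are no part of the job. Several things have the shape of the mat; the one meant has the colours described above.

How it is judged:
On the way, in this order (a step that is already met when the one before it is completed fails the run):
1. the brake knob is at its clockwise end stop (within 0.1 rad) (value of joint brake above 2.1 rad), for 0.2 s.
2. the mallet stands upright on its face on the mat, let go (horizontal distance between mallet and mat below 0.07 m and z of mallet in the frame of mat below 0.01 m and angle between mallet's own z axis and vertical below 0.12 rad and contact force between the fingers and mallet below 0.1 N), for 0.1 s.
3. the mallet strikes the pin: it moves down faster than 0.04 m/s under the mallet (linear speed of pin above 0.04 m/s and contact force between mallet and pin above 1 N).
4. the pin is home (within 2 mm of its stop) (z of pin in the frame of carriage below 0.046 m), for 0.1 s.
At the end, for the whole second after the job is handed in: The brake knob is within 0.1 rad of its clockwise stop, the pin within 2 mm of fully home, and the mallet stands at rest, let go, upright (within 0.12 rad) on its face on the mat, its middle within 70 mm of the mat's centre (value of joint brake above 2.1 rad and z of pin in the frame of carriage below 0.046 m and horizontal distance between mallet and mat below 0.07 m and z of mallet in the frame of mat below 0.01 m and angle between mallet's own z axis and vertical below 0.12 rad and linear speed of mallet below 0.02 m/s); the robot touches nothing.
It fails at once if the robot touches the pin itself (contact force between the arm and pin above 0.5 N).
It fails at once if the fingers touch the pin (contact force between the fingers and pin above 0.5 N).
It fails at once if a bystander is moved by more than 30 mm (distance of any of clip_box, stapler, mug from where it was at the start of the episode above 0.03 m).
It also fails if it takes over 72 s, if anything falls off the work surface, if the arm or the gripper's body presses on something with over 40 N, if the wrist force passes 120 N, or if a joint passes its speed limit or range.

## Working session

There is one attempt and no reset: what is moved stays moved. The work goes in short steps, Python scripts to look and compute and a shell command to move; the robot and the scene stay as the last step left them, time stands still between calls to the robot, and variables do not carry over. Pictures are saved under pics/ and viewed, about 8 in all and at most 12, crops included, and the job is handed in when it is done.

```bash
ls; mkdir -p pics; cat > h.py <<'E'
import numpy as np, cv2
from station import *
def pts(c,m):
    K=c["camera_matrix"];T=np.array(c["cam_to_world"]);z=c["range_z"]
    v,u=np.where(m&(z>0));d=z[v,u]
    p=np.stack([(u-K[0][2])/K[0][0]*d,(v-K[1][2])/K[1][1]*d,d],1)
    return p@T[:3,:3].T+T[:3,3],(u,v)
def world(c):
    z=c["range_z"];W=np.full(z.shape+(3,),np.nan)
    p,(u,v)=pts(c,z>0);W[v,u]=p;return W
E
python3 - <<'E'
from h import *
ims=[]
for n in("scene","side"):
    c=read_camera(n);ims.append(c["pixels"]);np.savez("c_"+n,**c)
    for l in("carriage","pin","brake","mallet","rest","mat","clip_box","stapler","mug"):
        for d in cut_out(n,l)[:4]:
            p,_=pts(c,d["mask"])
            print(n,l,round(d["conf"],2),np.round(d["box"]),np.round(np.median(p,0),3) if len(p) else "", np.round(np.ptp(p,axis=0),3) if len(p) else "")
    cv2.imwrite(f"pics/{n}0.png",c["pixels"])
print(get_obs())
E
```

```text
pics
scene carriage 0.97 [288. 272.  86.  75.] [0.667 0.036 0.099] [0.218 0.198 0.258]
scene carriage 0.6 [275. 246.  16.  20.] [ 0.653 -0.014  0.197] [0.05  0.031 0.043]
scene brake 0.57 [274. 244.  13.  18.] [ 0.653 -0.013  0.197] [0.055 0.03  0.044]
scene mallet 0.97 [223. 198.  25.  23.] [ 0.51  -0.324  0.06 ] [0.097 0.055 0.085]
scene rest 0.79 [230. 193.  40.  50.] [ 0.457 -0.31   0.023] [0.317 0.367 0.48 ]
scene mat 0.64 [384. 306.  69.  71.] [0.574 0.306 0.005] [0.186 0.183 0.019]
scene clip_box 0.58 [306. 225.  20.  22.] [ 0.456 -0.032  0.036] [0.198 0.112 0.189]
scene stapler 0.95 [216. 256.  28.  38.] [ 0.702 -0.232  0.034] [0.129 0.039 0.046]
scene mug 0.85 [337. 322.  32.  44.] [0.696 0.22  0.047] [0.135 0.105 0.1  ]
side carriage 0.73 [243. 218.  71. 107.] [0.636 0.046 0.076] [0.291 0.509 0.231]
side carriage 0.2 [319. 175.  21.  28.] [ 0.501 -0.312  0.053] [0.08  0.219 0.084]
side pin 0.43 [242. 236.   5.  11.] [0.639 0.049 0.062] [0.015 0.025 0.02 ]
side brake 0.65 [243. 174.  18.  24.] [ 0.647 -0.012  0.202] [0.051 0.051 0.041]
side mallet 0.79 [322. 173.  24.  31.] 
[... 505 characters left out ...]
.096]
{'t': 1.0, 'q': array([-0.10810326,  0.47698235,  0.02242359,  1.55539609, -0.01152082,
        1.10929919, -0.08310377]), 'joint_vel': array([ 0.00038855, -0.00035131, -0.00156906, -0.00044636, -0.00030548,
       -0.00098309, -0.00062064]), 'joint_torque': array([ 8.11623886e-04, -5.96325445e+01,  1.60715651e+00, -2.81549531e+01,
        1.24640795e-02,  1.66412799e-03,  1.53261442e-05]), 'eef_pos': array([6.75019199e-01, 1.68904312e-07, 2.50321858e-01]), 'tool_rot': array([ 0.4999912 ,  0.50002977,  0.49998289, -0.49999613]), 'contact_force': array([-0.11190005,  0.95635309,  0.05397368]), 'torque': array([ 0.03813561,  0.0139954 , -0.04060966]), 'gripper_width': 1.0024132769794023}
```

View pics/scene0.png

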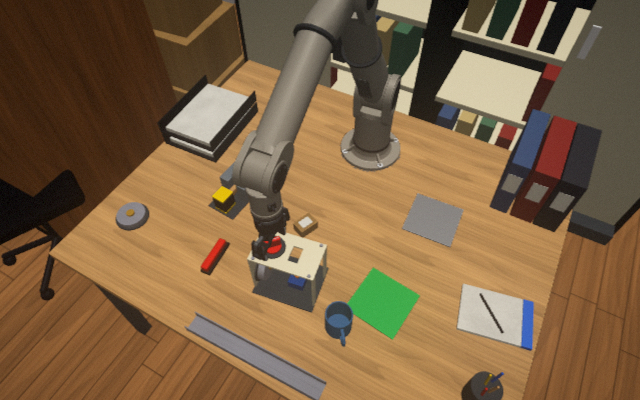

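View pics/side0.png

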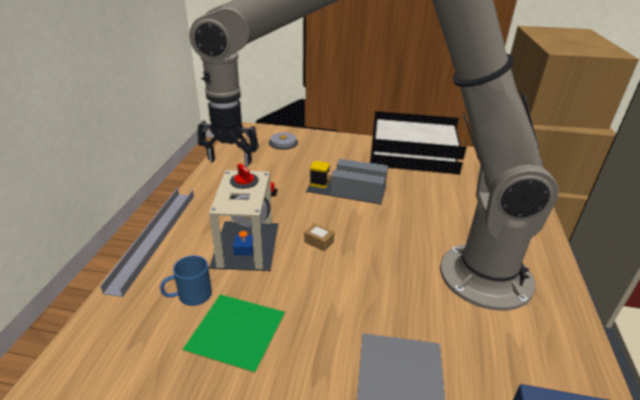

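```bash
cat > fit.py <<'E'
from h import *
def rect(p): return cv2.minAreaRect((p[:,:2]*1000).astype(np.float32))
for n in("scene","side"):
    c=dict(np.load(f"c_{n}.npz"));W=world(c);b,g,r=[c["pixels"][...,i].astype(int) for i in range(3)]
    x,y,z=np.moveaxis(W,2,0)
    near=(abs(x-.65)<.2)&(abs(y-.04)<.2)
    sel={"mat":(g>b+50)&(g>r+50)&(z<.03)&(abs(x-.57)<.15)&(abs(y-.31)<.15),
    "cover":near&(abs(z-.18)<.006)&(b>110)&(abs(r-b)<90),
    "knob":near&(z>.205)&(z<.23)&(r>b+50)&(r>g+50),
    "disc":near&(z>.185)&(z<.2)&(np.hypot(x-.65,y+.013)<.05),
    "pin":near&(z<.08)&(r>180)&(r>b+90)&(g>b+15),
    "block":near&(z<.05)&(z>.025)&(b>r+40),
    "rest":(abs(z-.08)<.006)&(x>.2)&(x<.6)&(y<-.2)&(y>-.42)&(abs(r-b)<40),
    "mtop":(abs(z-.076)<.012)&(r>b+80)&(g>b+80)&(y<-.2)}
    for k,m in sel.items():
        p,uv=pts(c,m)
        if len(p)<4: print(n,k,len(p));continue
        q=p[:,:2]-p[:,:2].mean(0);ev,V=np.linalg.eigh(np.cov(q.T))
        R=rect(p)
        print(n,k,len(p),"mean",p.mean(0).round(4),"rect",np.round(R[0],1),np.round(R[1],1),round(R[2],1),"pca",round(np.degrees(np.arctan2(V[1,1],V[0,1])),1),"zmed",np.median(p[:,2]).round(4))
E
python3 fit.py; python3 - <<'E'
from h import *
c=cv2.imread("pics/scene0.png");s=cv2.imread("pics/side0.png")
a=cv2.resize(c[180:340,190:450],(780,480)[:2])
b=cv2.resize(s[140:380,160:460],None,fx=2.0,fy=2.0)
cv2.imwrite("pics/crop1.png",b)
E
```

```text
scene mat 2790 mean [0.5722 0.3079 0.0045] rect [569.6 305. ] [168.5 171.8] 83.3 pca -145.9 zmed 0.0045
scene cover 1579 mean [0.6437 0.0512 0.1804] rect [642.5  19. ] [125.  201.1] 9.3 pca 120.9 zmed 0.1805
scene knob 61 mean [ 0.6464 -0.0158  0.22  ] rect [651.5 -20. ] [16.2 42.3] 59.5 pca 137.7 zmed 0.2215
scene disc 196 mean [ 0.6573 -0.0085  0.1906] rect [651.8 -13.9] [59.7 77.6] 76.2 pca 161.3 zmed 0.1899
scene pin 6458 mean [6.923e-01 6.680e-02 5.000e-04] rect [650.1  40. ] [399.8 399.8] 90.0 pca 146.2 zmed 0.0005
scene block 110 mean [0.6509 0.0483 0.0379] rect [649.5  47.3] [26.3 46.5] 10.0 pca 102.2 zmed 0.0378
scene rest 140 mean [ 0.4307 -0.358   0.0799] rect [ 440.5 -344.8] [131.9  62.8] 52.7 pca 59.8 zmed 0.0802
scene mtop 193 mean [ 0.5069 -0.3336  0.0763] rect [ 507.  -334.9] [53.4 56. ] 87.5 pca 172.0 zmed 0.0762
side mat 4591 mean [0.5679 0.3119 0.0056] rect [569.5 305.6] [172.2 168.6] 83.3 pca 100.6 zmed 0.0056
side cover 1639 mean [0.6386 0.0433 0.1815] rect [643.2  21.6] [120.6 207.3] 9.4 pca 97.7 zmed 0.1815
side knob 126 mean [ 0.6462 -0.0159  0.2188] rect [648.  -20.7] [15.5 48.5] 46.5 pca 140.7 zmed 0.2208
side disc 299 mean [ 0.647  -0.0114  0.1906] rect [649.9 -20.2] [73.6 70.5] 24.0 pca -165.4 zmed 0.1887
side pin 6395 mean [0.6145 0.0715 0.0019] rect [650.1  39.9] [400.  399.6] 0.0 pca 175.2 zmed 0.0016
side block 433 mean [0.6655 0.116  0.0382] rect [665.5 122.9] [222.5  78.8] 70.0 pca 64.6 zmed 0.0389
side rest 817 mean [ 0.3707 -0.3161  0.0804] rect [ 371.7 -321.9] [121.4 163.1] 85.6 pca 176.1 zmed 0.0808
side mtop 165 mean [ 0.5042 -0.3285  0.0763] rect [ 505.2 -330.9] [51.9 56.8] 87.0 pca -161.0 zmed 0.0765
```

View pics/crop1.png

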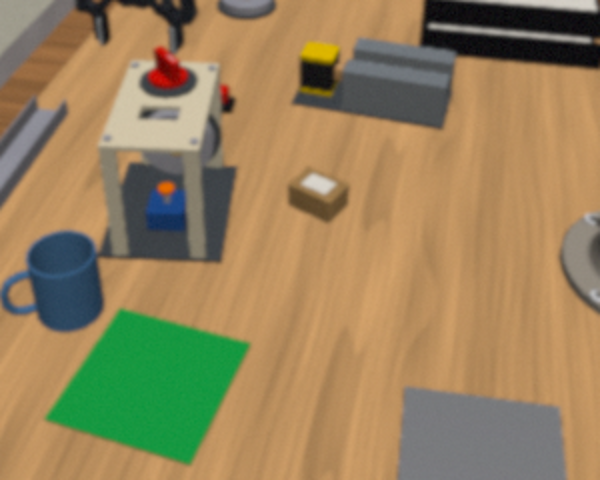

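The target is the green mat at side (236,333) / scene (384,306). The grey square at side (400,365) / scene (433,220) has the same shape but the wrong colour. The crop shows red knob on the cover, the orange pin at crop (166,188), and the mallet head at (320,65) with its handle pointing towards the robot.

```bash
python3 -m jog '[{"gripper":0,"dx":-0.01,"dy":-0.01,"dz":0.03,"rz":8},{"gripper":0,"dx":-0.025,"dy":-0.022,"dz":0.07,"rz":16},{"gripper":0,"dx":-0.025,"dy":-0.022,"dz":0.1,"rz":24},{"gripper":0,"dx":-0.025,"dy":-0.022,"dz":0.1,"rz":32},{"gripper":0,"dx":-0.025,"dy":-0.022,"dz":0.1,"rz":40},{"gripper":0,"dx":-0.025,"dy":-0.022,"dz":0.1,"rz":48},{"gripper":0,"dx":-0.025,"dy":-0.022,"dz":0.1,"rz":48}]' 40
python3 - <<'E'
from h import *
try: print("tips",tcp_to_tips() if callable(tcp_to_tips) else tcp_to_tips)
except Exception as e: print(e)
def rect(p): return cv2.minAreaRect((p[:,:2]*1000).astype(np.float32))
for n in("wrist","scene"):
    c=read_camera(n);np.savez("c_"+n,**c);W=world(c);b,g,r=[c["pixels"][...,i].astype(int) for i in range(3)]
    x,y,z=np.moveaxis(W,2,0)
    near=(abs(x-.65)<.2)&(abs(y-.04)<.2)
    for k,m in {"knob":near&(z>.218)&(z<.23)&(r>b+50)&(r>g+50),
      "cover":near&(abs(z-.18)<.006)&(b>110)&(abs(r-b)<90)}.items():
        p,_=pts(c,m)
        if len(p)<5: print(n,k,len(p));continue
        q=p[:,:2]-p[:,:2].mean(0);ev,V=np.linalg.eigh(np.cov(q.T));R=rect(p)
        print(n,k,len(p),p.mean(0).round(4),np.round(R[0],1),np.round(R[1],1),round(R[2],1),"pca",round(np.degrees(np.arctan2(V[1,1],V[0,1])),1))
    cv2.imwrite(f"pics/{n}1.png",c["pixels"])
E
```

```text
tips 0.019
wrist knob 2196 [ 0.6507 -0.0213  0.2217] [650.2 -22.2] [14.2 48.7] 48.5 pca 137.1
wrist cover 51121 [0.6397 0.0485 0.1784] [642.8  20.9] [120.7 201.1] 9.5 pca 109.1
scene knob 44 [ 0.6466 -0.0175  0.2237] [650.7 -23.4] [12.2 46.4] 45.9 pca 137.7
scene cover 1573 [0.6436 0.0513 0.1804] [643.   19.2] [123.3 201.7] 9.4 pca 121.2$[0]: bad value
```

View pics/wrist1.png

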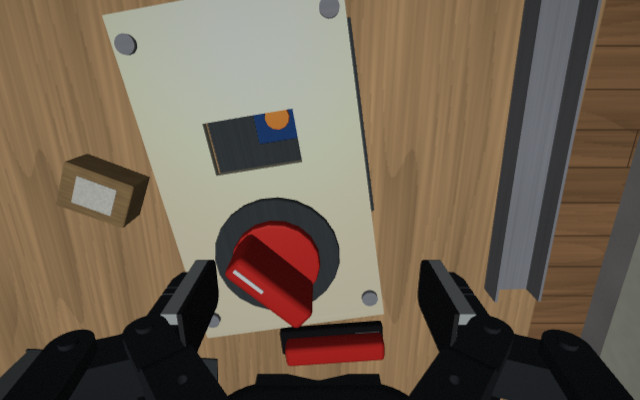

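The wrist view shows the knob at (275,275), and the pin through the window at (277,120). The move was refused, so I'll retry with every key filled in.

```bash
python3 -m jog '[{"gripper":0.0,"dx":-0.01,"dy":-0.01,"dz":0.02,"rx":0,"ry":0,"rz":8},{"gripper":0.0,"dx":-0.0245,"dy":-0.022,"dz":0.02,"rx":0,"ry":0,"rz":16},{"gripper":0.0,"dx":-0.0245,"dy":-0.022,"dz":0.02,"rx":0,"ry":0,"rz":24},{"gripper":0.0,"dx":-0.0245,"dy":-0.022,"dz":0.02,"rx":0,"ry":0,"rz":32},{"gripper":0.0,"dx":-0.0245,"dy":-0.022,"dz":0.02,"rx":0,"ry":0,"rz":40},{"gripper":0.0,"dx":-0.0245,"dy":-0.022,"dz":0.01,"rx":0,"ry":0,"rz":47.3},{"gripper":0.0,"dx":-0.0245,"dy":-0.022,"dz":-0.01,"rx":0,"ry":0,"rz":47.3},{"gripper":0.0,"dx":-0.0245,"dy":-0.022,"dz":-0.032,"rx":0,"ry":0,"rz":47.3},{"gripper":0.0,"dx":-0.0245,"dy":-0.022,"dz":-0.032,"rx":0,"ry":0,"rz":47.3},{"gripper":1.0,"dx":-0.0245,"dy":-0.022,"dz":-0.032,"rx":0,"ry":0,"rz":47.3}]' 50
```

```text
t: 2.1
eef_pos: [0.6505, -0.022, 0.2185]
tool_rot: [0.658, 0.257, 0.659, -0.258]
contact_force: [0.9, -0.4, 0.5]
gripper_width: 0.854
```

```bash
python3 -m jog '[{"gripper":1.0,"dx":0,"dy":0,"dz":0,"rx":0,"ry":0,"rz":0},{"gripper":1.0,"dx":0,"dy":0,"dz":0,"rx":0,"ry":0,"rz":0},{"gripper":1.0,"dx":0,"dy":0,"dz":0,"rx":0,"ry":0,"rz":0},{"gripper":1.0,"dx":0,"dy":0,"dz":0,"rx":0,"ry":0,"rz":0},{"gripper":1.0,"dx":0,"dy":0,"dz":0,"rx":0,"ry":0,"rz":0},{"gripper":1.0,"dx":0,"dy":0,"dz":0,"rx":0,"ry":0,"rz":0},{"gripper":1.0,"dx":0,"dy":0,"dz":0,"rx":0,"ry":0,"rz":0},{"gripper":1.0,"dx":0,"dy":0,"dz":0,"rx":0,"ry":0,"rz":0}]' 50
```

```text
t: 2.9
eef_pos: [0.6499, -0.0231, 0.2192]
tool_rot: [0.658, 0.257, 0.659, -0.258]
contact_force: [-4.3, -1.7, 5.4]
gripper_width: 0.155
```

```bash
python3 -m jog '[{"gripper":1.0,"dx":0,"dy":0,"dz":0,"rx":0,"ry":0,"rz":-8},{"gripper":1.0,"dx":0,"dy":0,"dz":0,"rx":0,"ry":0,"rz":-16},{"gripper":1.0,"dx":0,"dy":0,"dz":0,"rx":0,"ry":0,"rz":-24},{"gripper":1.0,"dx":0,"dy":0,"dz":0,"rx":0,"ry":0,"rz":-32},{"gripper":1.0,"dx":0,"dy":0,"dz":0,"rx":0,"ry":0,"rz":-40},{"gripper":1.0,"dx":0,"dy":0,"dz":0,"rx":0,"ry":0,"rz":-48},{"gripper":1.0,"dx":0,"dy":0,"dz":0,"rx":0,"ry":0,"rz":-56},{"gripper":1.0,"dx":0,"dy":0,"dz":0,"rx":0,"ry":0,"rz":-64},{"gripper":1.0,"dx":0,"dy":0,"dz":0,"rx":0,"ry":0,"rz":-70},{"gripper":1.0,"dx":0,"dy":0,"dz":0,"rx":0,"ry":0,"rz":-74}]' 50
python3 -c "
from station import *
print(get_obs()['torque'])"
python3 -m jog '[{"gripper":1.0,"dx":0,"dy":0,"dz":0,"rx":0,"ry":0,"rz":-2},{"gripper":1.0,"dx":0,"dy":0,"dz":0,"rx":0,"ry":0,"rz":-3},{"gripper":1.0,"dx":0,"dy":0,"dz":0,"rx":0,"ry":0,"rz":-3},{"gripper":1.0,"dx":0,"dy":0,"dz":0,"rx":0,"ry":0,"rz":-3}]' 50
python3 -c "
from station import *
print(get_obs()['torque'])"
```

```text
t: 3.9
eef_pos: [0.6509, -0.023, 0.2192]
tool_rot: [0.37, 0.603, 0.369, -0.603]
contact_force: [-0.5, -1.7, 2.2]
gripper_width: 0.155
[-0.43643044  0.07286417  0.1829278 ]
t: 4.3
eef_pos: [0.6509, -0.023, 0.2192]
tool_rot: [0.357, 0.611, 0.355, -0.611]
contact_force: [-1.7, -3.7, 5.5]
gripper_width: 0.151
[-0.95248589  0.33712147  1.51469352]
```

```bash
python3 -m jog '[{"gripper":0.0,"dx":0,"dy":0,"dz":0,"rx":0,"ry":0,"rz":2},{"gripper":0.0,"dx":0,"dy":0,"dz":0,"rx":0,"ry":0,"rz":2},{"gripper":0.0,"dx":0,"dy":0,"dz":0,"rx":0,"ry":0,"rz":2},{"gripper":0.0,"dx":0,"dy":0,"dz":0,"rx":0,"ry":0,"rz":2},{"gripper":0.0,"dx":0,"dy":0,"dz":0.03,"rx":0,"ry":0,"rz":0},{"gripper":0.0,"dx":0,"dy":0,"dz":0.07,"rx":0,"ry":0,"rz":-2}]' 50
python3 -m jog '[{"gripper":0.0,"dx":-0.02,"dy":-0.04,"dz":0,"rx":0,"ry":0,"rz":-8},{"gripper":0.0,"dx":-0.04,"dy":-0.08,"dz":0,"rx":0,"ry":0,"rz":-16},{"gripper":0.0,"dx":-0.06,"dy":-0.12,"dz":0,"rx":0,"ry":0,"rz":-24},{"gripper":0.0,"dx":-0.08,"dy":-0.16,"dz":0,"rx":0,"ry":0,"rz":-32},{"gripper":0.0,"dx":-0.1,"dy":-0.2,"dz":0,"rx":0,"ry":0,"rz":-40},{"gripper":0.0,"dx":-0.12,"dy":-0.24,"dz":-0.01,"rx":0,"ry":0,"rz":-48},{"gripper":0.0,"dx":-0.14,"dy":-0.28,"dz":-0.03,"rx":0,"ry":0,"rz":-55},{"gripper":0.0,"dx":-0.145,"dy":-0.31,"dz":-0.05,"rx":0,"ry":0,"rz":-62},{"gripper":0.0,"dx":-0.145,"dy":-0.31,"dz":-0.06,"rx":0,"ry":0,"rz":-62}]'
cat > fit2.py <<'E'
from h import *
def show(c,n,k,m):
    p,_=pts(c,m)
    if len(p)<5: print(n,k,len(p));return
    q=p[:,:2]-p[:,:2].mean(0);ev,V=np.linalg.eigh(np.cov(q.T));R=cv2.minAreaRect((p[:,:2]*1000).astype(np.float32))
    print(n,k,len(p),p.mean(0).round(4),np.round(R[0],1),np.round(R[1],1),round(R[2],1),"pca",round(np.degrees(np.arctan2(V[1,1],V[0,1])),1))
def cam(n):
    c=read_camera(n);np.savez("c_"+n,**c);W=world(c);b,g,r=[c["pixels"][...,i].astype(int) for i in range(3)]
    return c,*np.moveaxis(W,2,0),b,g,r
E
python3 - <<'E'
from fit2 import *
for n in("wrist","scene","side"):
    c,x,y,z,b,g,r=cam(n)
    show(c,n,"mtop",(abs(z-.076)<.012)&(r>b+80)&(g>b+80)&(y<-.2))
    show(c,n,"rest",(abs(z-.08)<.006)&(x>.2)&(x<.6)&(y<-.2)&(y>-.42)&(abs(r-b)<40))
    show(c,n,"knob",(abs(x-.65)<.1)&(abs(y+.02)<.06)&(z>.218)&(z<.23)&(r>b+50)&(r>g+50))
E
```

```text
t: 4.9
eef_pos: [0.649, -0.0218, 0.2867]
tool_rot: [-0.343, -0.616, -0.345, 0.62]
contact_force: [0.6, -0.2, 0.5]
gripper_width: 0.999
t: 5.8
eef_pos: [0.5023, -0.3368, 0.2271]
tool_rot: [0.026, -0.706, 0.028, 0.707]
contact_force: [0.9, -0.2, 0.1]
gripper_width: 1.002
wrist mtop 3895 [ 0.5063 -0.3331  0.0743] [ 505.2 -333. ] [49.1 54.6] 85.8 pca 177.8
wrist rest 12239 [ 0.385  -0.3247  0.0782] [ 375.9 -323.9] [114.3 158.6] 86.1 pca 177.3
wrist knob 0
scene mtop 193 [ 0.5069 -0.3334  0.0763] [ 506.6 -334.4] [51.2 56.8] 85.2 pca 178.5
scene rest 753 [ 0.3762 -0.322   0.0801] [ 374.2 -324.5] [115.5 164.5] 86.2 pca 177.3
scene knob 76 [ 0.6528 -0.0227  0.2236] [651.3 -23.9] [50.8 14.2] 63.4 pca 62.5
side mtop 165 [ 0.504  -0.3278  0.0767] [ 505.  -333.7] [54.8 55.6] 85.7 pca -173.8
side rest 810 [ 0.3711 -0.3166  0.0804] [ 371.8 -322.9] [123.9 163. ] 86.3 pca 177.0
side knob 86 [ 0.6486 -0.0207  0.2237] [651.5 -22.6] [48.3 19.9] 68.0 pca 65.4
```

```bash
python3 -m jog '[{"gripper":0.0,"dx":-0.005,"dy":-0.001,"dz":-0.04,"rx":0,"ry":0,"rz":0},{"gripper":0.0,"dx":-0.005,"dy":-0.001,"dz":-0.08,"rx":0,"ry":0,"rz":0},{"gripper":0.0,"dx":-0.005,"dy":-0.001,"dz":-0.11,"rx":0,"ry":0,"rz":0},{"gripper":0.0,"dx":-0.005,"dy":-0.001,"dz":-0.14,"rx":0,"ry":0,"rz":0},{"gripper":0.0,"dx":-0.005,"dy":-0.001,"dz":-0.165,"rx":0,"ry":0,"rz":0},{"gripper":0.0,"dx":-0.005,"dy":-0.001,"dz":-0.183,"rx":0,"ry":0,"rz":0},{"gripper":0.0,"dx":-0.005,"dy":-0.001,"dz":-0.183,"rx":0,"ry":0,"rz":0}]'
python3 -m jog '[{"gripper":1.0,"dx":0,"dy":0,"dz":0,"rx":0,"ry":0,"rz":0},{"gripper":1.0,"dx":0,"dy":0,"dz":0,"rx":0,"ry":0,"rz":0},{"gripper":1.0,"dx":0,"dy":0,"dz":0,"rx":0,"ry":0,"rz":0},{"gripper":1.0,"dx":0,"dy":0,"dz":0,"rx":0,"ry":0,"rz":0},{"gripper":1.0,"dx":0,"dy":0,"dz":0,"rx":0,"ry":0,"rz":0},{"gripper":1.0,"dx":0,"dy":0,"dz":0,"rx":0,"ry":0,"rz":0},{"gripper":1.0,"dx":0,"dy":0,"dz":0.003,"rx":0,"ry":0,"rz":0},{"gripper":1.0,"dx":0,"dy":0,"dz":0.01,"rx":0,"ry":0,"rz":0}]' 90
```

```text
t: 6.65
eef_pos: [0.5008, -0.3304, 0.0437]
tool_rot: [0.023, -0.706, 0.021, 0.708]
contact_force: [0.7, 1.6, 0.1]
gripper_width: 0.997
t: 7.45
eef_pos: [0.4997, -0.3323, 0.0551]
tool_rot: [0.023, -0.706, 0.022, 0.707]
contact_force: [0.3, -0.4, -4.6]
gripper_width: 0.577
```

```bash
python3 -m jog '[{"gripper":1.0,"dx":0,"dy":0,"dz":0.035,"rx":0,"ry":0,"rz":0},{"gripper":1.0,"dx":0,"dy":0,"dz":0.075,"rx":0,"ry":0,"rz":0},{"gripper":1.0,"dx":0,"dy":0,"dz":0.11,"rx":0,"ry":0,"rz":0},{"gripper":1.0,"dx":0,"dy":0.02,"dz":0.125,"rx":0,"ry":0,"rz":0},{"gripper":1.0,"dx":-0.005,"dy":0.05,"dz":0.13,"rx":0,"ry":0,"rz":0},{"gripper":1.0,"dx":-0.01,"dy":0.09,"dz":0.13,"rx":0,"ry":0,"rz":0},{"gripper":1.0,"dx":-0.02,"dy":0.13,"dz":0.13,"rx":0,"ry":0,"rz":0},{"gripper":1.0,"dx":-0.025,"dy":0.17,"dz":0.13,"rx":0,"ry":0,"rz":0},{"gripper":1.0,"dx":-0.025,"dy":0.21,"dz":0.13,"rx":0,"ry":0,"rz":0},{"gripper":1.0,"dx":-0.025,"dy":0.25,"dz":0.13,"rx":0,"ry":0,"rz":0}]' 90
python3 -m jog '[{"gripper":1.0,"dx":0,"dy":0.04,"dz":0,"rx":0,"ry":0,"rz":1},{"gripper":1.0,"dx":0,"dy":0.08,"dz":0,"rx":0,"ry":0,"rz":3},{"gripper":1.0,"dx":0.0,"dy":0.12,"dz":0,"rx":0,"ry":0,"rz":5},{"gripper":1.0,"dx":0.005,"dy":0.16,"dz":0,"rx":0,"ry":0,"rz":7},{"gripper":1.0,"dx":0.01,"dy":0.2,"dz":0,"rx":0,"ry":0,"rz":9},{"gripper":1.0,"dx":0.03,"dy":0.24,"dz":0,"rx":0,"ry":0,"rz":11},{"gripper":1.0,"dx":0.05,"dy":0.28,"dz":0,"rx":0,"ry":0,"rz":12.5},{"gripper":1.0,"dx":0.07,"dy":0.32,"dz":0,"rx":0,"ry":0,"rz":13.5},{"gripper":1.0,"dx":0.083,"dy":0.36,"dz":-0.02,"rx":0,"ry":0,"rz":13.5},{"gripper":1.0,"dx":0.0875,"dy":0.388,"dz":-0.05,"rx":0,"ry":0,"rz":13.5}]'
```

```text
t: 8.45
eef_pos: [0.4745, -0.0816, 0.1856]
tool_rot: [0.023, -0.707, 0.023, 0.707]
contact_force: [0.6, -0.3, -5.2]
gripper_width: 0.573
t: 9.45
eef_pos: [0.5651, 0.3089, 0.1366]
tool_rot: [0.06, 0.706, 0.062, -0.703]
contact_force: [-0.0, 0.7, -5.4]
gripper_width: 0.575
```

```bash
python3 - <<'E'
from fit2 import *
print(get_obs()["eef_pos"])
c,x,y,z,b,g,r=cam("side")
cv2.imwrite("pics/side2.png",cv2.resize(c["pixels"][180:400,140:440],None,fx=2,fy=2))
E
```

```text
[0.56505186 0.30892038 0.13664472]
```

View pics/side2.png

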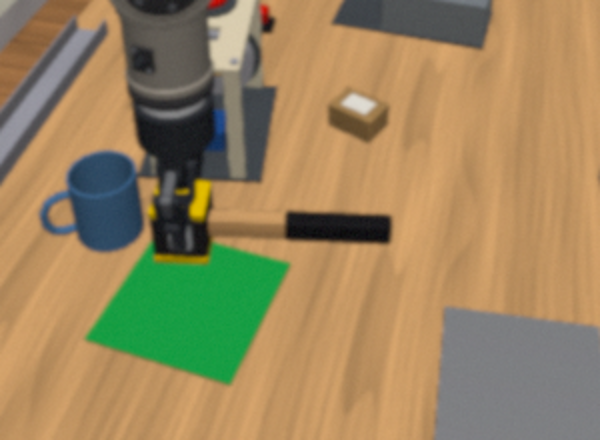

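The view shows the mallet level in the jaws at crop (182,222), over the mat and clear of the mug. Next I'll set it down.

```bash
python3 -m jog '[{"gripper":1.0,"dx":0,"dy":0,"dz":-0.035,"rx":0,"ry":0,"rz":0},{"gripper":1.0,"dx":0,"dy":0,"dz":-0.065,"rx":0,"ry":0,"rz":0},{"gripper":1.0,"dx":0,"dy":0,"dz":-0.08,"rx":0,"ry":0,"rz":0},{"gripper":1.0,"dx":0,"dy":0,"dz":-0.086,"rx":0,"ry":0,"rz":0},{"gripper":1.0,"dx":0,"dy":0,"dz":-0.09,"rx":0,"ry":0,"rz":0},{"gripper":1.0,"dx":0,"dy":0,"dz":-0.09,"rx":0,"ry":0,"rz":0}]'
```

```text
t: 10.1
eef_pos: [0.5637, 0.305, 0.0474]
tool_rot: [0.06, 0.705, 0.06, -0.704]
contact_force: [0.4, -0.3, -5.0]
gripper_width: 0.573
```

```bash
python3 -m jog '[{"gripper":1.0,"dx":0,"dy":0,"dz":-0.001,"rx":0,"ry":0,"rz":0},{"gripper":1.0,"dx":0,"dy":0,"dz":-0.002,"rx":0,"ry":0,"rz":0},{"gripper":1.0,"dx":0,"dy":0,"dz":-0.002,"rx":0,"ry":0,"rz":0}]'
```

```text
t: 10.4
eef_pos: [0.5641, 0.3052, 0.0472]
tool_rot: [0.06, 0.705, 0.061, -0.704]
contact_force: [-8.1, -4.3, 18.7]
gripper_width: 0.575
```

Contact. I'll release, raise the arm, and measure the handle from above.

```bash
python3 -m jog '[{"gripper":0.0,"dx":0,"dy":0,"dz":0.001,"rx":0,"ry":0,"rz":0},{"gripper":0.0,"dx":0,"dy":0,"dz":0.001,"rx":0,"ry":0,"rz":0},{"gripper":0.0,"dx":0,"dy":0,"dz":0.001,"rx":0,"ry":0,"rz":0},{"gripper":0.0,"dx":0,"dy":0,"dz":0.001,"rx":0,"ry":0,"rz":0},{"gripper":0.0,"dx":0,"dy":0,"dz":0.02,"rx":0,"ry":0,"rz":0},{"gripper":0.0,"dx":0,"dy":0,"dz":0.06,"rx":0,"ry":0,"rz":0},{"gripper":0.0,"dx":-0.03,"dy":0,"dz":0.10,"rx":0,"ry":0,"rz":0},{"gripper":0.0,"dx":-0.07,"dy":-0.01,"dz":0.13,"rx":0,"ry":0,"rz":0},{"gripper":0.0,"dx":-0.1,"dy":-0.015,"dz":0.15,"rx":0,"ry":0,"rz":0},{"gripper":0.0,"dx":-0.1,"dy":-0.015,"dz":0.15,"rx":0,"ry":0,"rz":0}]'
python3 - <<'E'
from fit2 import *
print(get_obs()["eef_pos"])
for n in("wrist","side","scene"):
    c,x,y,z,b,g,r=cam(n)
    near=(x>.3)&(x<.66)&(y>.2)&(y<.4)
    show(c,n,"mtop",near&(z>.06)&(z<.1)&(r>b+80)&(g>b+80))
    show(c,n,"handle",near&(z>.03)&(z<.062)&(x<.52))
    if n=="wrist":cv2.imwrite("pics/wrist3.png",c["pixels"])
E
```

```text
t: 11.4
eef_pos: [0.4607, 0.2906, 0.196]
tool_rot: [0.06, 0.705, 0.062, -0.704]
contact_force: [0.8, 0.5, -0.8]
gripper_width: 1.0
[0.46067437 0.29059789 0.19597186]
wrist mtop 5781 [0.563  0.3061 0.0743] [562.5 306. ] [44.2 48.9] 9.9 pca 101.1
wrist handle 4486 [0.4434 0.2861 0.0507] [438.2 285.1] [168.2  20. ] 9.5 pca -170.5
side mtop 539 [0.5658 0.3091 0.0769] [567.3 306.2] [56.4 52.1] 9.9 pca -166.9
side handle 1047 [0.4367 0.2889 0.048 ] [438.9 283.7] [167.   26.7] 8.3 pca -170.6
scene mtop 298 [0.5694 0.3052 0.0767] [567.  304.7] [59.  48.4] 8.8 pca -168.1
scene handle 287 [0.4389 0.2823 0.0527] [438.3 282.1] [166.9  20. ] 9.6 pca -170.3
```

View pics/wrist3.png

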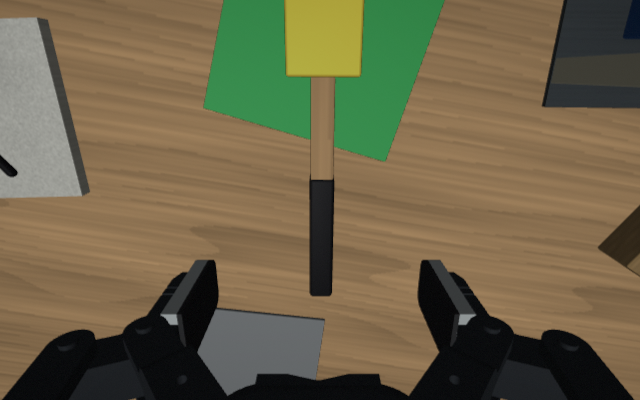

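The mallet stands on the green mat, head at (324,38) and black grip at (321,238), with the handle lined up between the jaws. I'll take the handle at 125 mm.

```bash
python3 -m jog '[{"gripper":0.0,"dx":-0.019,"dy":-0.005,"dz":-0.04,"rx":0,"ry":0,"rz":0},{"gripper":0.0,"dx":-0.019,"dy":-0.005,"dz":-0.08,"rx":0,"ry":0,"rz":0},{"gripper":0.0,"dx":-0.019,"dy":-0.005,"dz":-0.115,"rx":0,"ry":0,"rz":0},{"gripper":0.0,"dx":-0.019,"dy":-0.005,"dz":-0.14,"rx":0,"ry":0,"rz":0},{"gripper":0.0,"dx":-0.019,"dy":-0.005,"dz":-0.154,"rx":0,"ry":0,"rz":0},{"gripper":0.0,"dx":-0.019,"dy":-0.005,"dz":-0.154,"rx":0,"ry":0,"rz":0},{"gripper":1.0,"dx":-0.019,"dy":-0.005,"dz":-0.154,"rx":0,"ry":0,"rz":0},{"gripper":1.0,"dx":-0.019,"dy":-0.005,"dz":-0.154,"rx":0,"ry":0,"rz":0},{"gripper":1.0,"dx":-0.019,"dy":-0.005,"dz":-0.154,"rx":0,"ry":0,"rz":0},{"gripper":1.0,"dx":-0.019,"dy":-0.005,"dz":-0.154,"rx":0,"ry":0,"rz":0}]' 120
python3 -m jog '[{"gripper":1.0,"dx":0,"dy":0,"dz":0,"rx":0,"ry":0,"rz":0},{"gripper":1.0,"dx":0,"dy":0,"dz":0,"rx":0,"ry":0,"rz":0},{"gripper":1.0,"dx":0,"dy":0,"dz":0,"rx":0,"ry":0,"rz":0},{"gripper":1.0,"dx":0,"dy":0,"dz":0,"rx":0,"ry":0,"rz":0},{"gripper":1.0,"dx":0,"dy":0,"dz":0.002,"rx":0,"ry":0,"rz":0},{"gripper":1.0,"dx":0,"dy":0,"dz":0.01,"rx":0,"ry":0,"rz":0},{"gripper":1.0,"dx":0,"dy":0,"dz":0.03,"rx":0,"ry":0,"rz":0},{"gripper":1.0,"dx":0,"dy":0,"dz":0.05,"rx":0,"ry":0,"rz":0},{"gripper":1.0,"dx":0,"dy":0,"dz":0.05,"rx":0,"ry":0,"rz":0}]'
cat > mal.py <<'E'
from fit2 import *
o=get_obs();print("tcp",o["eef_pos"].round(4),"f",o["contact_force"].round(1),"tq",o["torque"].round(2))
p0=o["eef_pos"]
for n in("side","scene"):
    c,x,y,z,b,g,r=cam(n)
    near=(abs(x-p0[0]-.12)<.09)&(abs(y-p0[1]-.02)<.07)&(abs(z-p0[2]-.036)<.03)
    m=near&(r>b+80)&(g>b+80); p,_=pts(c,m)
    show(c,n,"mtop",m)
    if len(p)>50:
        for _ in range(4):
            k=np.linalg.lstsq(np.c_[p,],np.ones(len(p)),rcond=None)[0];nv=k/np.linalg.norm(k);d=p@nv-1/np.linalg.norm(k);p=p[abs(d)<max(.002,d.std())]
        nv*=np.sign(nv[2]);print("   top normal",nv.round(3),"centre",p.mean(0).round(4),len(p))
E
python3 mal.py
```

```text
t: 12.55
eef_pos: [0.4445, 0.2854, 0.0402]
tool_rot: [0.06, 0.705, 0.061, -0.704]
contact_force: [-0.7, 0.2, -0.3]
gripper_width: 0.329
t: 13.45
eef_pos: [0.4447, 0.2856, 0.0911]
tool_rot: [0.06, 0.705, 0.061, -0.704]
contact_force: [0.1, 1.2, -4.4]
gripper_width: 0.213
tcp [0.4447 0.2856 0.0911] f [ 0.1  1.2 -4.4] tq [-0.02  0.4   0.02]
side mtop 553 [0.5661 0.3101 0.1269] [567.9 306.6] [56.7 52.7] 9.1 pca -166.6
   top normal [0.033 0.041 0.999] centre [0.5669 0.3081 0.1275] 370
scene mtop 312 [0.5688 0.3055 0.1247] [561.6 304.1] [71.  48.6] 9.5 pca -169.7
   top normal [0.12  0.11  0.987] centre [0.5703 0.3061 0.1249] 118
```

```bash
python3 -m jog '[{"gripper":1.0,"dx":-0.01,"dy":-0.03,"dz":0.015,"rx":0,"ry":0,"rz":0},{"gripper":1.0,"dx":-0.02,"dy":-0.06,"dz":0.028,"rx":0,"ry":0,"rz":0},{"gripper":1.0,"dx":-0.03,"dy":-0.09,"dz":0.028,"rx":0,"ry":0,"rz":0},{"gripper":1.0,"dx":-0.038,"dy":-0.12,"dz":0.028,"rx":0,"ry":0,"rz":0},{"gripper":1.0,"dx":-0.038,"dy":-0.151,"dz":0.028,"rx":0,"ry":0,"rz":0},{"gripper":1.0,"dx":-0.038,"dy":-0.151,"dz":0.028,"rx":0,"ry":0,"rz":0}]'
python3 mal.py; python3 -c "
from station import *
print(get_obs()['q'].round(2))"
```

```text
t: 14.15
eef_pos: [0.4038, 0.129, 0.116]
tool_rot: [-0.059, -0.703, -0.057, 0.706]
contact_force: [-0.6, 0.2, -5.0]
gripper_width: 0.216
tcp [0.4038 0.129  0.116 ] f [-0.6  0.2 -5. ] tq [0.01 0.56 0.05]
side mtop 388 [0.5254 0.1536 0.1506] [526.9 149.2] [55.1 53.7] 8.0 pca 167.0
   top normal [0.04  0.031 0.999] centre [0.5252 0.1512 0.1512] 258
scene mtop 290 [0.5295 0.1521 0.1501] [522.1 150.2] [70.6 49.3] 8.6 pca -171.7
   top normal [0.087 0.059 0.994] centre [0.5294 0.1511 0.1505] 151
[-0.68  0.28  0.25  2.26 -0.12  0.62 -1.75]
```

```bash
python3 -m jog '[{"gripper":1.0,"dx":0.005,"dy":-0.03,"dz":0,"rx":0,"ry":0,"rz":0},{"gripper":1.0,"dx":0.01,"dy":-0.06,"dz":0,"rx":0,"ry":0,"rz":0},{"gripper":1.0,"dx":0.016,"dy":-0.089,"dz":0,"rx":0,"ry":0,"rz":0},{"gripper":1.0,"dx":0.025,"dy":-0.108,"dz":0,"rx":0,"ry":0,"rz":0},{"gripper":1.0,"dx":0.045,"dy":-0.116,"dz":0,"rx":0,"ry":0,"rz":0},{"gripper":1.0,"dx":0.07,"dy":-0.114,"dz":0,"rx":0,"ry":0,"rz":0},{"gripper":1.0,"dx":0.09,"dy":-0.111,"dz":0,"rx":0,"ry":0,"rz":0},{"gripper":1.0,"dx":0.11,"dy":-0.108,"dz":0,"rx":0,"ry":0,"rz":0},{"gripper":1.0,"dx":0.11,"dy":-0.108,"dz":0,"rx":0,"ry":0,"rz":0},{"gripper":1.0,"dx":0.11,"dy":-0.108,"dz":0,"rx":0,"ry":0,"rz":0}]'
python3 - <<'E'
from fit2 import *
o=get_obs();print(o["eef_pos"].round(4),o["torque"].round(2))
c=read_camera("side");s=read_camera("scene")
a=cv2.resize(c["pixels"][150:270,190:340],None,fx=3,fy=3);b=cv2.resize(s["pixels"][200:320,240:340],None,fx=3,fy=3)
cv2.imwrite("pics/ins.png",np.hstack([a,b]))
E
```

```text
t: 15.25
eef_pos: [0.5157, 0.027, 0.1164]
tool_rot: [-0.061, -0.704, -0.061, 0.705]
contact_force: [-0.8, -0.5, -5.2]
gripper_width: 0.215
[0.5157 0.027  0.1164] [-0.12  0.63  0.  ]
```

View pics/ins.png

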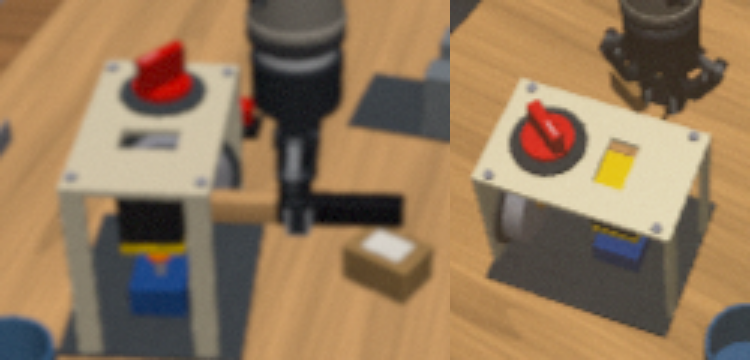

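The left view shows the head level under the cover, just above the orange pin at (160,258). The right view shows its yellow face centred in the sight window. Time to strike.

```bash
python3 -m jog '[{"gripper":1.0,"dx":0,"dy":0,"dz":-0.03,"rx":0,"ry":0,"rz":0},{"gripper":1.0,"dx":0,"dy":0,"dz":-0.03,"rx":0,"ry":0,"rz":0}]' 120
python3 -m jog '[{"gripper":1.0,"dx":0,"dy":0,"dz":0.02,"rx":0,"ry":0,"rz":0},{"gripper":1.0,"dx":0,"dy":0,"dz":0.03,"rx":0,"ry":0,"rz":0}]'
python3 -m jog '[{"gripper":1.0,"dx":0,"dy":0,"dz":-0.037,"rx":0,"ry":0,"rz":0},{"gripper":1.0,"dx":0,"dy":0,"dz":-0.037,"rx":0,"ry":0,"rz":0}]'
python3 -m jog '[{"gripper":1.0,"dx":0,"dy":0,"dz":0.02,"rx":0,"ry":0,"rz":0},{"gripper":1.0,"dx":0,"dy":0,"dz":0.037,"rx":0,"ry":0,"rz":0}]'
cat > look.py <<'E'
from fit2 import *
import sys
c,x,y,z,b,g,r=cam("side");s=read_camera("scene")
d=cut_out("side","pin")
m=(abs(x-.639)<.025)&(abs(y-.046)<.025)&(z<.075)&(r>b+60)&(r>g+25)
show(c,"side","pin",m);p,_=pts(c,m)
if len(p): print("ztop",np.percentile(p[:,2],[5,50,95]).round(4), d[0]["box"] if d else None)
a=cv2.resize(c["pixels"][150:270,190:340],None,fx=3,fy=3);b=cv2.resize(s["pixels"][200:320,240:340],None,fx=3,fy=3)
cv2.imwrite(sys.argv[1],np.hstack([a,b]))
E
python3 look.py pics/ins2.png
```

```text
t: 15.55
eef_pos: [0.515, 0.0263, 0.0858]
tool_rot: [-0.061, -0.704, -0.06, 0.705]
contact_force: [0.7, 0.5, -3.0]
gripper_width: 0.213
t: 15.75
eef_pos: [0.5156, 0.0259, 0.1185]
tool_rot: [-0.06, -0.704, -0.06, 0.705]
contact_force: [0.2, 0.3, -4.9]
gripper_width: 0.217
t: 15.95
eef_pos: [0.517, 0.0264, 0.0799]
tool_rot: [0.061, 0.705, 0.061, -0.704]
contact_force: [2.7, 0.5, 0.6]
gripper_width: 0.218
t: 16.15
eef_pos: [0.5148, 0.0257, 0.1182]
tool_rot: [-0.06, -0.703, -0.06, 0.706]
contact_force: [1.3, 0.2, -4.7]
gripper_width: 0.213
side pin 38 [0.638  0.0459 0.045 ] [638.3  45.7] [21.8 19. ] 77.1 pca 107.8
ztop [0.0418 0.0453 0.0471] [242.8, 238.3, 6.9, 7.0]
```

```bash
python3 -m jog '[{"gripper":1.0,"dx":0,"dy":0,"dz":-0.042,"rx":0,"ry":0,"rz":0},{"gripper":1.0,"dx":0,"dy":0,"dz":-0.042,"rx":0,"ry":0,"rz":0}]'
python3 -m jog '[{"gripper":1.0,"dx":0,"dy":0,"dz":0.02,"rx":0,"ry":0,"rz":0},{"gripper":1.0,"dx":0,"dy":0,"dz":0.042,"rx":0,"ry":0,"rz":0}]'
python3 -m jog '[{"gripper":1.0,"dx":0,"dy":0,"dz":-0.044,"rx":0,"ry":0,"rz":0},{"gripper":1.0,"dx":0,"dy":0,"dz":-0.044,"rx":0,"ry":0,"rz":0}]'
python3 -m jog '[{"gripper":1.0,"dx":0,"dy":0,"dz":0.02,"rx":0,"ry":0,"rz":0},{"gripper":1.0,"dx":0,"dy":0,"dz":0.044,"rx":0,"ry":0,"rz":0}]'
python3 look.py pics/ins3.png
```

```text
t: 16.5
eef_pos: [0.5149, 0.0261, 0.0729]
tool_rot: [-0.061, -0.703, -0.06, 0.706]
contact_force: [1.2, 0.6, -2.1]
gripper_width: 0.214
t: 16.7
eef_pos: [0.5138, 0.0255, 0.117]
tool_rot: [-0.061, -0.702, -0.06, 0.707]
contact_force: [0.5, 0.6, -4.6]
gripper_width: 0.214
t: 16.9
eef_pos: [0.5155, 0.0263, 0.0721]
tool_rot: [-0.061, -0.704, -0.06, 0.705]
contact_force: [1.0, 2.1, 0.9]
gripper_width: 0.215
t: 17.1
eef_pos: [0.5133, 0.0254, 0.1174]
tool_rot: [-0.061, -0.702, -0.06, 0.707]
contact_force: [0.6, 1.1, -5.1]
gripper_width: 0.217
side pin 37 [0.6379 0.0461 0.0451] [637.6  44.7] [19.8 18.2] 68.5 pca 88.5
ztop [0.0418 0.0453 0.0473] [243.2, 239.1, 2.3, 3.9]
```

View pics/ins3.png

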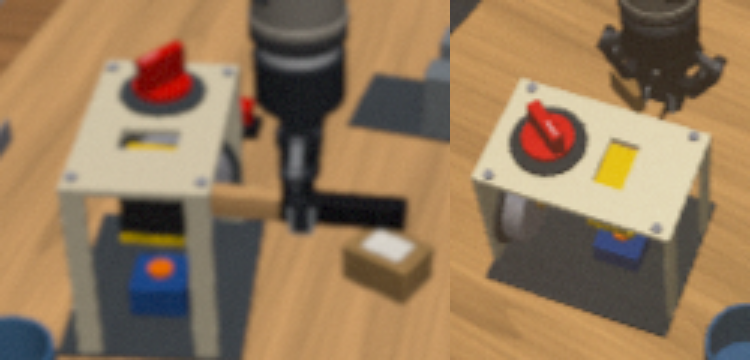

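The orange head now sits on the blue block at left (160,268), and the extra blows didn't change its height. Now I'll back the mallet out.

```bash
python3 -m jog '[{"gripper":1.0,"dx":-0.02,"dy":-0.003,"dz":-0.005,"rx":0,"ry":0,"rz":0},{"gripper":1.0,"dx":-0.04,"dy":-0.006,"dz":-0.005,"rx":0,"ry":0,"rz":0},{"gripper":1.0,"dx":-0.065,"dy":-0.008,"dz":-0.005,"rx":0,"ry":0,"rz":0},{"gripper":1.0,"dx":-0.087,"dy":0.0,"dz":-0.005,"rx":0,"ry":0,"rz":0},{"gripper":1.0,"dx":-0.095,"dy":0.019,"dz":-0.005,"rx":0,"ry":0,"rz":0},{"gripper":1.0,"dx":-0.1,"dy":0.048,"dz":-0.005,"rx":0,"ry":0,"rz":0},{"gripper":1.0,"dx":-0.105,"dy":0.078,"dz":-0.005,"rx":0,"ry":0,"rz":0},{"gripper":1.0,"dx":-0.11,"dy":0.108,"dz":-0.005,"rx":0,"ry":0,"rz":0}]'
python3 -m jog '[{"gripper":1.0,"dx":0.008,"dy":0.03,"dz":0,"rx":0,"ry":0,"rz":0},{"gripper":1.0,"dx":0.018,"dy":0.06,"dz":0,"rx":0,"ry":0,"rz":0},{"gripper":1.0,"dx":0.028,"dy":0.1,"dz":-0.01,"rx":0,"ry":0,"rz":0},{"gripper":1.0,"dx":0.038,"dy":0.13,"dz":-0.02,"rx":0,"ry":0,"rz":0},{"gripper":1.0,"dx":0.038,"dy":0.151,"dz":-0.03,"rx":0,"ry":0,"rz":0},{"gripper":1.0,"dx":0.038,"dy":0.151,"dz":-0.03,"rx":0,"ry":0,"rz":0}]'
cat >> mal.py <<'E'
    for k,m2 in {"handle":(abs(x-p0[0])<.22)&(abs(y-p0[1])<.08)&(abs(z-p0[2])<.06)&(x<p0[0]+.085)&(np.hypot(x-p0[0],y-p0[1])>.035)}.items():
        q,_=pts(c,m2)
        if len(q)>20:
            q=q-q.mean(0);V=np.linalg.svd(q,full_matrices=False)[2][0];V*=np.sign(V[0]);print("   handle dir",V.round(3),len(q))
E
python3 mal.py
```

```text
t: 18.05
eef_pos: [0.4043, 0.1344, 0.1116]
tool_rot: [-0.061, -0.704, -0.06, 0.706]
contact_force: [1.7, 0.4, -4.6]
gripper_width: 0.219
t: 18.65
eef_pos: [0.4418, 0.288, 0.0801]
tool_rot: [-0.062, -0.703, -0.062, 0.706]
contact_force: [-0.6, 0.8, -5.9]
gripper_width: 0.213
tcp [0.4418 0.288  0.0801] f [-0.6  0.8 -5.9] tq [-0.08  0.61  0.04]
side mtop 556 [0.5611 0.3127 0.1235] [562.5 309.9] [55.8 53.1] 9.7 pca -174.0
   top normal [0.005 0.052 0.999] centre [0.5607 0.3113 0.1239] 302
   handle dir [0.984 0.172 0.055] 769
scene mtop 305 [0.5646 0.3058 0.1231] [556.8 304.2] [71.7 48.6] 10.3 pca -167.9
   top normal [0.088 0.099 0.991] centre [0.565  0.3072 0.1231] 119
   handle dir [ 0.689  0.617 -0.38 ] 162
```

```bash
python3 -m jog '[{"gripper":1.0,"dx":0.002,"dy":0,"dz":-0.01,"rx":-0.3,"ry":1.7,"rz":0},{"gripper":1.0,"dx":0.004,"dy":0,"dz":-0.02,"rx":-0.6,"ry":3.4,"rz":0},{"gripper":1.0,"dx":0.004,"dy":0,"dz":-0.03,"rx":-0.6,"ry":3.4,"rz":0},{"gripper":1.0,"dx":0.004,"dy":0,"dz":-0.036,"rx":-0.6,"ry":3.4,"rz":0},{"gripper":1.0,"dx":0.004,"dy":0,"dz":-0.036,"rx":-0.6,"ry":3.4,"rz":0}]'
python3 mal.py
```

```text
t: 19.25
eef_pos: [0.4472, 0.2841, 0.045]
tool_rot: [-0.063, -0.682, -0.058, 0.726]
contact_force: [0.4, -0.0, -4.8]
gripper_width: 0.217
tcp [0.4472 0.2841 0.045 ] f [ 0.4 -0.  -4.8] tq [-0.13  0.41  0.04]
side mtop 544 [0.5685 0.3081 0.0811] [570.2 305.2] [56.1 54. ] 9.4 pca -166.2
   top normal [0.081 0.082 0.993] centre [0.5681 0.3055 0.0815] 285
   handle dir [0.993 0.107 0.05 ] 7246
scene mtop 304 [0.5725 0.3046 0.0814] [564.9 303.1] [71.9 48.7] 9.5 pca -172.9
   top normal [0.152 0.117 0.981] centre [0.5743 0.3052 0.0817] 126
   handle dir [ 0.954 -0.296  0.046] 2017
```

```bash
python3 -m jog '[{"gripper":1.0,"dx":0,"dy":0,"dz":-0.002,"rx":0,"ry":0,"rz":0},{"gripper":1.0,"dx":0,"dy":0,"dz":-0.004,"rx":0,"ry":0,"rz":0},{"gripper":1.0,"dx":0,"dy":0,"dz":-0.0055,"rx":0,"ry":0,"rz":0},{"gripper":1.0,"dx":0,"dy":0,"dz":-0.0055,"rx":0,"ry":0,"rz":0}]'
```

```text
t: 19.75
eef_pos: [0.4478, 0.285, 0.0407]
tool_rot: [-0.062, -0.683, -0.058, 0.725]
contact_force: [-0.9, -0.3, -4.6]
gripper_width: 0.213
```

```bash
python3 -m jog '[{"gripper":1.0,"dx":0,"dy":0,"dz":-0.001,"rx":0,"ry":0,"rz":0},{"gripper":1.0,"dx":0,"dy":0,"dz":-0.001,"rx":0,"ry":0,"rz":0}]'
python3 -m jog '[{"gripper":1.0,"dx":0,"dy":0,"dz":-0.001,"rx":0,"ry":0,"rz":0},{"gripper":1.0,"dx":0,"dy":0,"dz":-0.001,"rx":0,"ry":0,"rz":0}]'
```

```text
t: 19.95
eef_pos: [0.4481, 0.2851, 0.04]
tool_rot: [-0.062, -0.683, -0.059, 0.725]
contact_force: [-0.8, 0.3, -1.9]
gripper_width: 0.217
t: 20.15
eef_pos: [0.448, 0.2852, 0.0393]
tool_rot: [-0.062, -0.683, -0.059, 0.725]
contact_force: [-4.4, -1.4, 5.0]
gripper_width: 0.217
```

```bash
python3 -m jog '[{"gripper":0.0,"dx":0,"dy":0,"dz":0,"rx":0,"ry":0,"rz":0},{"gripper":0.0,"dx":0,"dy":0,"dz":0,"rx":0,"ry":0,"rz":0},{"gripper":0.0,"dx":0,"dy":0,"dz":0,"rx":0,"ry":0,"rz":0},{"gripper":0.0,"dx":0,"dy":0,"dz":0,"rx":0,"ry":0,"rz":0},{"gripper":0.0,"dx":0,"dy":0,"dz":0,"rx":0,"ry":0,"rz":0},{"gripper":0.0,"dx":0,"dy":0,"dz":0.02,"rx":0,"ry":0,"rz":0},{"gripper":0.0,"dx":0,"dy":0,"dz":0.06,"rx":0,"ry":0,"rz":0},{"gripper":0.0,"dx":0,"dy":0,"dz":0.1,"rx":0,"ry":0,"rz":0},{"gripper":0.0,"dx":0,"dy":0,"dz":0.14,"rx":0,"ry":0,"rz":0},{"gripper":0.0,"dx":0,"dy":0,"dz":0.16,"rx":0,"ry":0,"rz":0}]'
python3 - <<'E'
from fit2 import *
for n in("side","scene"):
    c,x,y,z,b,g,r=cam(n)
    near=(x>.3)&(x<.66)&(y>.2)&(y<.4)
    show(c,n,"mtop",near&(z>.06)&(z<.1)&(r>b+80)&(g>b+80))
    show(c,n,"handle",near&(z>.03)&(z<.062)&(x<.52))
    show(c,n,"knob",(abs(x-.65)<.1)&(abs(y+.02)<.06)&(z>.218)&(z<.23)&(r>b+50)&(r>g+50))
    m=(abs(x-.639)<.025)&(abs(y-.046)<.025)&(z<.075)&(r>b+60)&(r>g+25);p,_=pts(c,m)
    if len(p):print("pin z",np.percentile(p[:,2],[50,95]).round(4),len(p))
    m=(abs(x-.64)<.04)&(abs(y-.05)<.04)&(z<.05)&(z>.03)&(b>r+60);p,_=pts(c,m)
    if len(p):print("block z",np.percentile(p[:,2],[50,95]).round(4),len(p))
    for l in("mug","clip_box","stapler"):
        d=cut_out(n,l)
        if d:print(n,l,np.median(pts(c,d[0]["mask"])[0],0).round(3))
    if n=="side":cv2.imwrite("pics/end.png",cv2.resize(c["pixels"][130:400,130:400],None,fx=2,fy=2))
E
```

```text
t: 21.15
eef_pos: [0.4493, 0.2857, 0.2023]
tool_rot: [-0.061, -0.684, -0.059, 0.724]
contact_force: [-0.4, 0.9, -0.1]
gripper_width: 0.997
side mtop 537 [0.5697 0.3095 0.0769] [571.1 306. ] [55.9 53.1] 9.8 pca -155.9
side handle 1018 [0.4387 0.2885 0.0479] [440.9 284.7] [162.4  23.4] 9.7 pca -170.6
side knob 84 [ 0.6488 -0.0205  0.2238] [649.8 -22.8] [51.2 15.2] 64.0 pca 63.8
pin z [0.0454 0.0481] 39
block z [0.0391 0.0419] 178
side mug [0.704 0.244 0.057]
side clip_box [ 0.446 -0.022  0.037]
side stapler [0.644 0.058 0.081]
scene mtop 297 [0.5733 0.3054 0.0764] [568.2 304.4] [65.2 48.5] 9.3 pca -171.3
scene handle 279 [0.4422 0.2823 0.0529] [440.2 281.8] [164.1  19.8] 9.6 pca -170.2
scene knob 76 [ 0.6528 -0.0233  0.2237] [652.4 -23.6] [47.9 14. ] 64.7 pca 62.3
pin z [0.0439 0.0474] 21
block z [0.0385 0.0426] 62
scene mug [0.697 0.22  0.046]
scene clip_box [ 0.456 -0.034  0.037]
scene stapler [ 0.701 -0.232  0.034]
```

View pics/end.png

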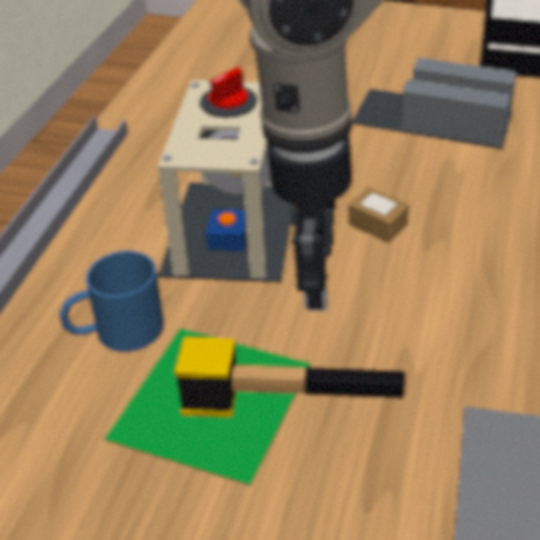

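The mallet stands on the green mat at (207,375), released, and the pin is flush on the block at (227,218). The bystanders haven't moved. Handing in.

```bash
python3 -c "
from station import *
hand_in();print(get_obs()['t'])"
```

```text
the job is handed in; nothing more can be done
the job is handed in; nothing more can be done
```

The job is done and handed in at about 21 s of the 72 s allowed; hand-in reports no verdict, so the results below are my own last checks.

**What I did:** I turned the brake knob clockwise until it pushed back at its stop. I then lifted the mallet by the head, stood it on the green mat, and took it again by the handle. With the head under the cover, I drove the pin down with four quick blows, then stood the mallet back on the mat and let go.

**Last checks:**
- **Brake:** the knob bar turned about 74° in the images, which matches an estimated 2.2 rad at the stop.
- **Pin:** its top reads 44 to 45 mm, and up to 48 mm at the highest pixels. The limit is 46 mm, and the cameras are good to about 2 mm. The reading did not change over the last two blows, and the pin head looks seated on the block.
- **Mallet:** it stands level and released, a few millimetres from the mat's centre, with the gripper about 16 cm above the handle.
- **Bystanders:** the mug, clip box and stapler are within 2 mm of their starting readings.

**Problems along the way:**
- The first move was refused because some row keys were missing; nothing moved.
- The mallet tipped nose-up about 0.06 rad in the grip during the blows. I levelled it before putting it down.
- The final side-camera detection of the stapler was false (it landed on the carriage), so that check uses the scene camera only.

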